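Close the filter hatch of a bench dust extractor with its quarter-turn fastener

TASK

The bench dust extractor has a new filter and its hatch stands open: set the loose cover squarely over the raised collar, press its wing fastener in while feeling for the slot of the receptacle underneath, and with the pin fully through turn it a quarter turn clockwise to its stop, so that when let go it springs back into the locked detent. Use a light hand: the contact forces on the extractor, the fastener's own spring included, must stay under 45 N, whether the pin is pressed where it is not over the slot or twisted against a stop. Leave the other things on the bench alone.

Things in the scene. Friction and masses are not known exactly. Their poses are not given: they have to be found in the camera images.
- extractor: Low white metal dust extractor fixed to the bench: case 180 (x) x 136 (y) mm, 62 mm high, grey control strip with switch and black knob on its front (-x), hose socket behind. Origin: centre of its underside, z up. On its top an aluminium collar, 112 x 86 mm outside, walls 4 mm, top edge 80 mm above the bench, round the open filter hatch.
- rim (a point): Centre of the top of the extractor's collar, 80 mm above the extractor's origin; axes as the extractor's.
- receptacle (a point): Centre of the top face of the round dark steel receptacle (38 mm across) on a bridge in the hatch, 12 mm below point rim; axes as the extractor's. One straight slot, 8.5 x 35 mm, crosses its centre at an unknown angle, up to 1.0 rad either side of the extractor's x: no reading gives it; seen from above while the hatch is open, or found by feel. The pin goes in within about 0.15 rad of it.
- notch (a point): A point 16 mm below point rim on its axis, level with the roof of the detent notch under the receptacle. The notch, 8.5 mm wide and 3 mm deep, lies a quarter turn clockwise (seen from above) of the slot; between them a lip reaches 19 mm below point rim. Rigid stops just past the notch (0.15 to 0.2 rad of play), and beside the slot against turning anticlockwise. The receptacle itself does not turn.
- cover: Loose aluminium hatch cover, a pan lid lying right way up: 121 x 95 mm, 20 mm high without its fastener, 128 x 102 mm over the flared lower edge, about 0.32 kg. Origin: centre of its lower edge, x along the long side, z up. Its skirt, 16 mm deep, goes over the collar with 1.5 mm play a side, either way round; seated, its origin is 64 mm above the extractor's origin.
- seat (a point): Centre of the underside of the cover's plate, 16 mm above the cover's origin; it meets point rim when the cover is seated, the plate resting on the collar.
- wing_grip (a point): Middle of the fastener's steel wing, central on the cover: 40 mm long along this x, 9 mm thick along y, 19 mm high. Standing proud, it is 34.5 mm above point seat, and comes down with the stud. It can carry the cover. It turns on the cover about z and stays where left (friction 0.04 N m). The stud's cross pin, 28 mm long, 4.5 mm thick, lies under the cover parallel to the wing.
- plunge (a joint): Depth of the stud in the cover, m: 0 proud, end stop 0.017. Spring up: 2.5 N to start, 0.5 N per mm. On the seated cover: 0.002 pin on the receptacle beside the slot (rigid); over 0.0135 pin through and below the lip, free to turn (best at 0.015, under 0.1 N m; more is a stop). Let go over the notch it rises to 0.0105, locked; under the lip it stays at 0.0135; over the slot it springs out.
- steel_bowl: Bystander: small steel bowl, 95 mm across and 47 mm high. Origin under its centre.
- flat_brush: Bystander: flat dusting brush with a wooden handle, 184 x 22 x 10 mm, lying along its x. Origin under its middle.
- plaster_model: Bystander: plaster dental arch model, 54 x 68 x 35 mm. Origin under its centre.
- handpiece: Bystander: micromotor handpiece with a knurled grip, 163 x 22 x 22 mm, lying along its x. Origin under its middle.

How it is judged:
By the outcome, as a careful person would: the job done as asked, in the order asked, and still so for the second after the job is handed in, with the robot touching nothing.
It also fails if it takes over 72 s, if anything falls off the work surface, if the arm or the gripper's body presses on something with over 40 N, if the wrist force passes 120 N, or if a joint passes its speed limit or range.

ROBOT

A 7-joint arm with a two-finger parallel gripper is mounted at the origin on a cart in front of the work surface, level with it; the furniture and walls round the work are solid. World frame = base frame: x ahead of the robot, y to its left, z up, the work surface at z = 0. Lengths are in m, angles in rad, forces in N, time in s.
With the tool pointing down it reaches from about 0.4 to 0.85 m from the base axis. Payload 10.4 kg.
Tool frame: the origin (TCP) lies at the very end of the fingers, on their centre line; the grasp point (between the pads) lies r.tcp_to_grasp behind it (r.tcp_to_grasp is the distance from the TCP to the grasp point, in m); z points along the fingers, y is the line along which they close (so a half turn about z gives the same grasp; the last joint's range is limited). The gripper opens to 87 mm and grips with 3 to 60 N. Pads are 19 mm wide; open, the fingers measure 117 mm over their backs; the gripper's body (75 mm by 190 mm) begins 51 mm behind the grasp point.
Start: joints at [1.082, 0.332, -0.065, 1.46, 0.022, 1.35, -0.088], TCP at [0.281, -0.558, 0.223] pointing down, gripper open.
Joint ranges: [-2.6, 2.6], [-0.5, 2.12], [-1.47, 1.34], [0.16, 2.42], [-1.27, 4.41], [0.06, 2.06], [-2.6, 2.6]. Speed limits (rad/s): [2.22, 2.22, 2.79, 2.79, 3.14, 3.14, 3.14].

INTERFACE

Orientations are given as a unit quaternion [x, y, z, w].
In Python, from bench import monitor, cams, ticket, r gives the robot as it stands.
- The arm moves only by the shell command python3 -m crank 'ROWS' [OPENING] [FORCE]. ROWS is a JSON object whose one key "steps" holds a list of rows, each a list of 2 entries, a list of its own where there are three numbers: the shift along the world's x, y, z in units of 25 mm (1.0 is 25 mm), then the turn, a rotation vector about the world's x, y, z in units of 5 degrees (1.0 is 5 degrees). In form: {"steps": [[[x, y, z], [ax, ay, az]], ...]}. A call has 1 to 10 rows; each row shifts and turns the commanded pose from where the row before left it; what a row does not reach is not made up. A row lasts 1/12 s, in which the tool goes at most 41.7 mm and 7.16 degrees, less where a joint would pass 70% of its speed; a pose out of reach is approached as far as the arm can. A call is refused whole if a number of a shift passes 1 or a number of a turn 1, either way. A call with a gripper value outside its range is refused whole. OPENING is the finger opening in mm, from 0 to 87, set as the call begins (- or left out, the last holds). The fingers move at their own pace and stop on an object; FORCE is the grip in N (left out, the last holds). Time passes only in rows, so rows that do not move let the fingers close. It gives the time, the measured TCP pose, the force, the opening and the grip force at its end, in the units of the state.
- monitor.read_state(): the state, without advancing time (a new reading comes with each control period).
- cams.camera(name): name is "side" or "top"; returns a dict with "pixels" (480x640x3 uint8, blue, green, red), "z_map" (480x640 float32, m along the optical axis (not along the pixel's ray), 0 where there is no reading), "vfov" (degrees; the focal length in pixels is half the picture's height over the tangent of half this angle, whatever the lens; pixels are square), "cx", "cy" (the principal point, pixels), "T" (4x4, takes a point from camera to world coordinates). Camera axes: x right, y up, looking along -z (the intrinsics and any distortion apply to the point x, -y, -z); pixel columns grow to the right and rows downward; lengths in m; the calibration is good to about 2 mm. A picture is of the moment at which its call begins.
- ticket.close_job(): hands the job in; it is judged then, once.
The state is a dict: "time": time; "joint_positions": joint angles; "joint_vel": joint speeds; "joint_torque": joint torques, N m; "ee_pos": TCP position; "eef_rot": TCP orientation; "ft_force": force on the tool from outside, world axes, zero at the start; "torque": the same for the moment, N m; "width": finger opening in m; "grip_force": force on a finger pad.
Only numpy, scipy, OpenCV 4.12 (cv2) and the standard library are available. Lean on these libraries where they do the work, as an engineer would, in place of code of your own. Each camera call takes 0.05 s, during which the arm holds its last target. There are 200 camera calls.

## Working session

There is one attempt and no reset: what is moved stays moved. The work goes in short steps, Python scripts to look and compute and a shell command to move; the robot and the scene stay as the last step left them, time stands still between calls to the robot, and variables do not carry over. Pictures are saved under pics/ and viewed, at most 10 in all, crops included, and the job is handed in when it is done.

```bash
ls; mkdir -p pics; cat > h.py <<'E'
import numpy as np, cv2
from bench import monitor, cams, ticket, r
def cap(n):
    c=cams.camera(n); np.savez(f'/tmp/{n}.npz',**{k:v for k,v in c.items() if k!='name' and not isinstance(v,str)}); return c
def world(c):
    z=c['z_map']; H,W=z.shape; f=H/2/np.tan(np.radians(c['vfov'])/2)
    u,v=np.meshgrid(np.arange(W),np.arange(H))
    P=np.stack([(u-c['cx'])/f*z,-(v-c['cy'])/f*z,-z,np.ones_like(z)],-1)
    return (P@np.array(c['T']).T)[...,:3]
E
python3 - <<'E'
from h import *
for n in('top','side'):
    c=cap(n); print(n,[k for k in c],c['vfov'],c['cx'],c['cy'],np.round(c['T'],3)); cv2.imwrite(f'pics/{n}0.png',c['pixels'])
print(monitor.read_state(), r.tcp_to_grasp)
E
```

```text
pics
top ['pixels', 'z_map', 'vfov', 'cx', 'cy', 'T'] 45.29218078082972 323.0001672260292 233.19291471897117 [[ 0.023  0.992 -0.123  0.384]
 [-0.999  0.026  0.019  0.015]
 [ 0.022  0.123  0.992  1.263]
 [ 0.     0.     0.     1.   ]]
side ['pixels', 'z_map', 'vfov', 'cx', 'cy', 'T'] 55.81980174564629 326.3509325379725 245.27031142243254 [[-0.872  0.186 -0.452  0.159]
 [-0.489 -0.35   0.799  0.726]
 [-0.009  0.918  0.397  0.434]
 [ 0.     0.     0.     1.   ]]
{'time': 0.1, 'joint_positions': array([ 1.08241376,  0.33281087, -0.06473051,  1.46082082,  0.02162204,
        1.34988251, -0.088495  ]), 'joint_vel': array([ 1.80830104e-03, -8.46487802e-04,  3.77629504e-04, -3.05255460e-03,
       -1.58799278e-03, -8.37190481e-04,  6.38352881e-05]), 'joint_torque': array([-2.22901572e-04, -6.24547362e+01,  2.36317719e-02, -3.90720606e+01,
       -6.14792691e-02,  3.66216945e-02,  2.63985527e-05]), 'ee_pos': array([ 0.28056332, -0.55812488,  0.22184963]), 'eef_rot': array([ 9.72996403e-01,  2.30819465e-01, -1.72674654e-04, -5.87692451e-04]), 'ft_force': array([ 0.02078329, -0.77950328, -1.41629106]), 'torque': array([-0.01251934, -0.02366932, -0.01137832]), 'grip_force': 0.0, 'width': 0.08701915023734778} 0.0187
```

View pics/top0.png

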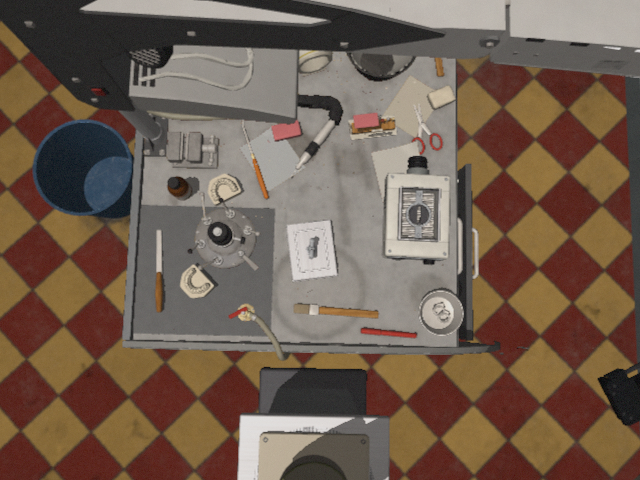

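View pics/side0.png

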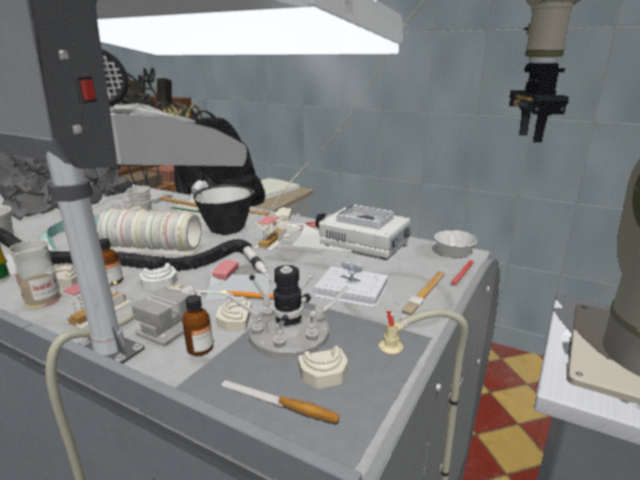

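The top view shows the cover at about (312,248), with its wing at (313,245). The extractor is at (418,217) with the receptacle at (419,214), and the brush, bowl and bench items lie around them. Next I'll measure both poses and look at the slot.

```bash
cat > m.py <<'E'
from h import *
c=cap('top'); P=world(c); im=c['pixels']
def box(m): 
    q=P[m][:,:2].astype(np.float32); return cv2.minAreaRect(q*1000), q.mean(0), len(q)
V,U=np.mgrid[:480,:640]
ext=(abs(U-418)<45)&(abs(V-217)<60); cov=(abs(U-312)<40)&(abs(V-248)<45)
z=P[...,2]
for nm,m in [('case',ext&(abs(z-.062)<.006)),('collar',ext&(abs(z-.080)<.004)),('recept',ext&(abs(z-.068)<.0025)),('coverplate',cov&(abs(z-.020)<.005)),('coverall',cov&(z>.006)&(z<.05)),('wing',cov&(z>.030)&(z<.075))]:
    if m.sum()>5: print(nm,box(m),np.percentile(z[m],[5,50,95]).round(4))
print('table z',np.median(z[270:300,240:290]), 'lamp', P[100,210],P[20,300],P[60,80])
a=cv2.resize(im[175:265,375:465],None,fx=6,fy=6,interpolation=cv2.INTER_CUBIC)
b=cv2.resize(im[215:285,280:345],None,fx=4,fy=4,interpolation=cv2.INTER_CUBIC)
o=np.zeros((540,800,3),np.uint8); o[:,:540]=a; o[:280,540:800]=b; cv2.imwrite('pics/crop1.png',o)
E
python3 m.py
```

```text
case (((590.2052612304688, -210.03509521484375), (136.8813018798828, 225.2723388671875), 88.66667175292969), array([ 0.57871664, -0.2076421 ], dtype=float32), 3570) [0.0578 0.0625 0.0668]
collar (((578.048583984375, -209.66213989257812), (86.39067840576172, 113.18944549560547), 89.0707015991211), array([ 0.57587445, -0.20965949], dtype=float32), 360) [0.0767 0.0802 0.0832]
recept (((577.0364990234375, -209.07992553710938), (132.8492889404297, 175.82122802734375), 88.81704711914062), array([ 0.5788224 , -0.20774122], dtype=float32), 751) [0.0656 0.0671 0.07  ]
coverplate (((502.0854797363281, 13.626964569091797), (121.08003997802734, 95.00332641601562), 8.525789260864258), array([0.5014975 , 0.01391904], dtype=float32), 2188) [0.0167 0.0207 0.0241]
coverall (((508.12158203125, 13.6434326171875), (194.53256225585938, 170.20120239257812), 1.748345971107483), array([0.50154245, 0.01428241], dtype=float32), 2448) [0.0145 0.0206 0.025 ]
wing (((512.1028442382812, 28.663318634033203), (65.37394714355469, 67.19926452636719), 7.113356113433838), array([0.5028991 , 0.01395185], dtype=float32), 105) [0.0423 0.0591 0.0639]
table z 0.0013833353253539515 lamp [0.72012771 0.19074268 0.33034813] [0.72021062 0.03519846 0.61370816] [0.70943629 0.33824616 0.50240777]
```

View pics/crop1.png

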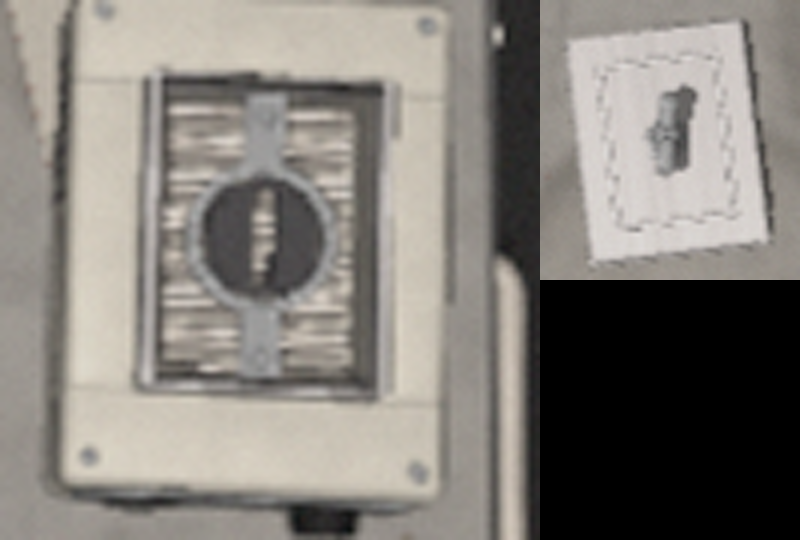

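```bash
python3 - <<'E'
from h import *
c=dict(np.load('/tmp/top.npz')); P=world(c); z=P[...,2]
V,U=np.mgrid[:480,:640]
m=(abs(U-312)<18)&(abs(V-246)<20)&(z>.040)&(z<.07)
q=P[m]; print(len(q),np.median(q,0)); print(cv2.minAreaRect((q[:,:2]*1000).astype(np.float32)))
t=q[q[:,2]>.055]; 
w,v=np.linalg.eigh(np.cov(t[:,:2].T)); print(t.mean(0),np.degrees(np.arctan2(v[1,1],v[0,1])),np.sqrt(w))
m=(abs(U-419)<14)&(abs(V-214)<14)
g=c['pixels'].mean(2)
for v_ in range(200,230): print(v_,' '.join('%3d'%x for x in g[v_,404:436]))
# image-> world at z=.068 for the pixels
E
```

```text
102 [0.50220245 0.0134949  0.05919316]
((502.4599914550781, 14.417031288146973), (42.9403076171875, 14.887765884399414), 1.2787271738052368)
[0.50185162 0.01356499 0.05999064] 177.5241928878692 [0.00251016 0.01251287]
200 133 141 142 142 144 151 159 170 175 178 175 166 153 156 157 156 155 146 162 169 156 158 158 160 155 149 142 145 149 143 109  88
201 129 135 133 134 137 130 128 129 128 128 128 140 152 155 156 157 158 145 112  89 101 112 128 141 142 151 162 167 176 152  98  89
202 122 141 139 142 148 145 140 127 124 126 132 151 159 157 154 153 160 148 120 109 117 123 133 134 131 131 128 131 146 145 108  90
203 160 166 162 168 178 180 173 148 140 142 149 165 160 146 132 138 151 157 145 128 113 113 133 140 150 146 140 141 171 158  97  91
204 196 196 191 189 189 190 178 174 172 154 146 151 138 107 106 102 117 142 147 160 153 123 121 150 180 186 184 181 189 165  99  91
205 142 147 143 137 122 111 143 149 142 126 111 101  84  79  72  69  74  72  80 123 156 163 151 161 191 196 197 192 192 160  99  90
206 174 177 179 184 172 160 156 124  85  72  73  76  75  69  83 100  81  72  78  68 101 13
[... 2377 characters left out ...]
 164 189 205 188 161 157 153 118  93  94
225 197 195 196 192 190 185 166 122 138 155 155 157 149 127 122 120 134 157 153 149 172 171 168 181 193 185 161 152 139 106  88  92
226 131 131 134 123 116 118 118 120 109 114 133 142 149 147 141 143 146 145 150 159 179 194 195 197 196 192 188 187 164 116  88  95
227 149 153 148 144 141 141 139 141 138 136 125 138 154 156 154 157 169 133 102 129 128 128 130 129 121 119 117 122 138 123  90  93
228 173 178 163 149 148 148 149 154 148 144 134 138 155 154 155 154 160 131 104 118 127 148 158 147 143 142 144 156 167 138  91  95
229 168 154 136 127 125 135 146 154 154 147 129 132 155 155 155 155 158 145 125 125 146 177 181 167 155 153 155 166 164 123  90  95
```

The slot's long axis in the image runs from about (418,207) to (417,222), almost along world x, so its yaw is about -0.03 rad. The wing looks tilted against the cover, so I'll refine its angle by segmentation and make the first move while that runs.

```bash
python3 - <<'E'
from h import *
c=dict(np.load('/tmp/top.npz')); P=world(c); g=c['pixels'].mean(2)
T=c['T'];f=240/np.tan(np.radians(float(c['vfov']))/2)
def at(u,v,z):
    d=np.array([(u-c['cx'])/f,-(v-c['cy'])/f,-1])@T[:3,:3].T; return T[:3,3]+d*(z-T[2,3])/d[2]
for v in range(234,262): print(v,' '.join('%3d'%x for x in g[v,302:326]),'|',' '.join('%3d'%(1000*x) for x in P[v,302:326,2]))
for a,b,z in[(416.6,207,.068),(416.5,222,.068),(418.5,214.5,.068),(420.3,209,.068),(420.5,216,.068)]: print(at(a,b,z))
E
for i in 1 2; do :; done
python3 -m crank '{"steps":[[[0.295,0.763,0],[0,0,1]],[[0.295,0.763,0],[0,0,1]],[[0.295,0.763,0],[0,0,1]],[[0.295,0.763,0],[0,0,1]],[[0.295,0.763,0],[0,0,1]],[[0.295,0.763,0],[0,0,1]],[[0.295,0.763,0],[0,0,1]],[[0.295,0.763,0],[0,0,1]],[[0.295,0.763,0],[0,0,1]],[[0.295,0.763,0],[0,0,1]]]}' 50 25
python3 -c "
from h import *;print(monitor.read_state()['joint_positions'])"
```

```text
234 203 199 200 202 199 199 195 197 199 204 200 202 200 202 201 199 201 199 201 200 198 177 181 206 |  20  16  21  22  22  25  22  20  25  24  20  24  25  15  17  19  24  20  21  16  17  20  23  20
235 202 202 201 201 204 198 195 199 200 203 202 202 201 191 190 200 201 198 202 202 197 179 183 204 |  24  21  21  20  24  21  23  18  20  22  21  22  18  22  22  24  21 1262  22  21  21  26  18  18
236 204 200 198 198 200 199 195 199 201 201 203 203 190 146 147 177 190 198 201 199 199 189 199 200 |  19  24  19  20  19  22  17  19  21  23  18  20  19  16  22  17  22  22  24  20  19  22  18  21
237 204 201 201 199 202 202 196 198 195 188 182 179 145  98  98  99 144 189 202 201 198 197 210 190 |  17  19  17  18  21  22  19  24  26  19  19  18  23  21  23  19  20  18  18  25  19  20  18  23
238 203 201 202 197 202 200 198 192 167 131 115 104  94  98  99 100  97 160 199 201 198 199 210 188 |  17  17  21  23  16  22  19  16  21  53  55  56  23  17  20  19  19  19  16  16  19  24  22  25
239 204 205 200 198 201 199 201 182 157 139 135 119 103 101 100 101  96 162 199 199 200 196 207 196 |  22  21
[... 4158 characters left out ...]
 16  18  18  17  24  23  17  21  23  20  14  23  20  25  22  19  21  23  20  22  25  19  20
261 210 212 209 210 208 204 204 207 209 203 201 205 210 210 208 208 210 207 209 206 206 209 208 208 |  20  21  24  22  21  21  20  17  16  18  19  20  16  21  23  21  21  20  19  22  22  18  20  19
[ 0.59386169 -0.20530537  0.068     ]
[ 0.56182855 -0.20519205  0.068     ]
[ 0.57792914 -0.20937808  0.068     ]
[ 0.5897902 -0.2131638  0.068    ]
[ 0.57483981 -0.2136212   0.068     ]
time: 0.98
ee_pos: [0.3546, -0.3666, 0.2224]
eef_rot: [0.783, 0.622, -0.0, -0.0]
ft_force: [0.9, 0.1, 0.4]
width: 0.0501
grip_force: 0.0
[ 0.97482746  0.09485769 -0.27810522  1.74797874  0.02701653  1.30277601
  0.46264195]
```

```bash

python3 -m crank '{"steps":[[[0.295,0.76,0],[0,0,1]],[[0.295,0.76,0],[0,0,1]],[[0.295,0.76,0],[0,0,1]],[[0.295,0.76,0],[0,0,1]],[[0.295,0.76,0],[0,0,1]],[[0.295,0.76,0],[0,0,1]],[[0.295,0.76,0],[0,0,1]],[[0.295,0.76,0],[0,0,1]],[[0.295,0.76,0],[0,0,1]],[[0.295,0.76,0],[0,0,1]]]}'
python3 -m crank '{"steps":[[[0.295,0.76,0],[0,0,1]],[[0.295,0.76,0],[0,0,1]],[[0.295,0.76,0],[0,0,1]],[[0.295,0.76,0],[0,0,1]],[[0.295,0.76,0],[0,0,1]],[[0.295,0.76,0],[0,0,1]],[[0.295,0.76,0],[0,0,1]],[[0.295,0.76,0],[0,0,1]],[[0.295,0.76,0],[0,0,1]],[[0.295,0.76,0],[0,0,1]]]}'
python3 -m crank '{"steps":[[[0,0,-0.5],[0,0,0.1]],[[0,0,-0.5],[0,0,0.1]],[[0,0,-0.5],[0,0,0]],[[0,0,-0.5],[0,0,0]],[[0,0,-0.5],[0,0,0]],[[0,0,-0.5],[0,0,0]],[[0,0,0],[0,0,0]],[[0,0,0],[0,0,0]]]}'
python3 - <<'E'
from h import *
s=monitor.read_state();print(s['joint_positions'],s['ee_pos'],s['eef_rot'],s['ft_force'],s['torque'])
c=cap('side');cv2.imwrite('pics/s1.png',c['pixels'])
E
```

```text
time: 1.82
ee_pos: [0.4283, -0.1767, 0.2225]
eef_rot: [0.447, 0.895, -0.0, -0.0]
ft_force: [0.4, -0.3, -0.3]
width: 0.0501
grip_force: 0.0
time: 2.65
ee_pos: [0.5021, 0.0132, 0.2225]
eef_rot: [0.027, 1.0, -0.0, -0.0]
ft_force: [0.2, -0.5, -0.7]
width: 0.0501
grip_force: 0.0
time: 3.32
ee_pos: [0.5016, 0.0123, 0.147]
eef_rot: [0.02, 1.0, 0.0, -0.001]
ft_force: [0.8, -0.7, 0.5]
width: 0.0502
grip_force: 0.0
[ 0.53728038  0.18627722 -0.70985284  1.84652685  0.13146917  1.15761258
  1.31330522] [0.50156571 0.01232182 0.14699114] [ 2.01626592e-02  9.99796443e-01  1.96569604e-04 -7.07650131e-04] [ 0.75993068 -0.73168087  0.47270099] [ 0.14193184 -0.11487165  0.00397022]
```

View pics/s1.png

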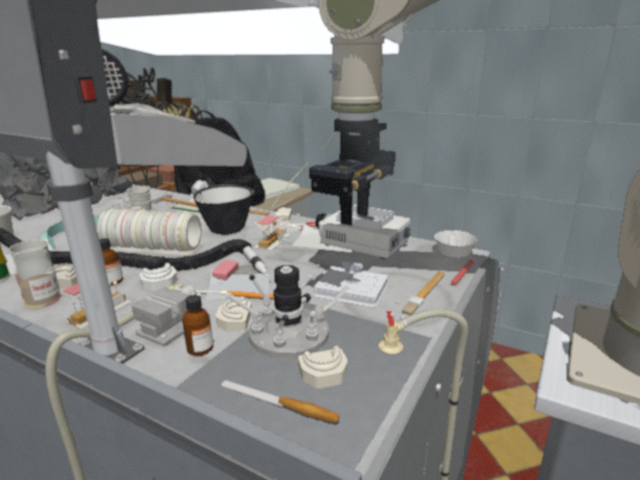

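The side view shows the open fingers at about (355,205), directly above the wing at (352,266), with nothing else near. I'll descend and grasp.

```bash

python3 -m crank '{"steps":[[[0,0.05,-0.5],[0,0,0]],[[0,0,-0.5],[0,0,0]],[[0,0,-0.5],[0,0,0]],[[0,0,-0.5],[0,0,0]],[[0,0,-0.5],[0,0,0]],[[0,0,-0.5],[0,0,0]],[[0,0,-0.5],[0,0,0]],[[0,0,-0.5],[0,0,0]],[[0,0,-0.25],[0,0,0]],[[0,0,0],[0,0,0]]]}'
python3 -m crank '{"steps":[[[0,0,0],[0,0,0]],[[0,0,0],[0,0,0]],[[0,0,0],[0,0,0]],[[0,0,0],[0,0,0]],[[0,0,0],[0,0,0]],[[0,0,0],[0,0,0]],[[0,0,0],[0,0,0]],[[0,0,0],[0,0,0]]]}' 0 30
python3 -m crank '{"steps":[[[0,0,0.2],[0,0,0]],[[0,0,0.4],[0,0,0]],[[0,0,0.6],[0,0,0]],[[0,0,0.8],[0,0,0]],[[0,0,1],[0,0,0]],[[0,0,1],[0,0,0]],[[0,0,0.6],[0,0,0]],[[0,0,0],[0,0,0]],[[0,0,0],[0,0,0]]]}'
cat > c.py <<'E'
from h import *
s=monitor.read_state();print(s['ee_pos'],s['eef_rot'],s['ft_force'],s['torque'],s['width'])
c=cap('top'); P=world(c); z=P[...,2]; e=s['ee_pos']
zp=e[2]-.0195  # plate top expected
m=(abs(z-zp)<.008)&(np.hypot(P[...,0]-e[0],P[...,1]-e[1])<.09)
print(cv2.minAreaRect((P[m][:,:2]*1000).astype(np.float32)),m.sum(),np.median(z[m]),zp)
ys,xs=np.where(m); a=c['pixels'][max(ys.min()-30,0):ys.max()+30,xs.min()-30:xs.max()+30]
cv2.imwrite('pics/cov1.png',cv2.resize(a,None,fx=3,fy=3))
E
python3 c.py
```

```text
time: 4.2
ee_pos: [0.501, 0.0136, 0.0396]
eef_rot: [0.02, 1.0, 0.0, -0.001]
ft_force: [-0.1, 0.3, -0.1]
width: 0.0503
grip_force: 0.0
time: 4.87
ee_pos: [0.5022, 0.0138, 0.0415]
eef_rot: [0.02, 1.0, 0.0, 0.0]
ft_force: [0.4, 0.9, 1.0]
width: 0.009
grip_force: 30.0
time: 5.62
ee_pos: [0.5021, 0.0134, 0.1568]
eef_rot: [0.02, 1.0, -0.0, 0.001]
ft_force: [-0.1, -0.1, -3.8]
width: 0.0086
grip_force: 30.0
[0.50213282 0.01340755 0.1567897 ] [ 2.02839412e-02  9.99794053e-01 -2.40716364e-04  5.96384175e-04] [-0.11789957 -0.0525399  -3.83511663] [ 0.11156052 -0.14048668 -0.00253728] 0.008634778710445499
((0.0, 0.0), (0.0, 0.0), 0.0) 0 nan 0.1372896982133006
  return _methods._mean(a, axis=axis, dtype=dtype,
  ret = ret.dtype.type(ret / rcount)
Traceback (most recent call last):
  File "c.py", line 7, in <module>
    ys,xs=np.where(m); a=c['pixels'][max(ys.min()-30,0):ys.max()+30,xs.min()-30:xs.max()+30]
                                         ~~~~~~^^
ValueError: zero-size array to reduction operation minimum which has no identity
```

The cover is held: the force shows 3.6 N, and it is level and centred. Before carrying it I'll refine the cover and extractor yaws from the first image by fitting edge lines.

```bash
python3 - <<'E'
from h import *
c=dict(np.load('/tmp/top.npz')); im=cv2.imread('pics/top0.png'); T=c['T'];f=240/np.tan(np.radians(float(c['vfov']))/2)
def at(u,v,z):
    d=np.array([(u-c['cx'])/f,-(v-c['cy'])/f,-1])@T[:3,:3].T; return T[:3,3]+d*(z-T[2,3])/d[2]
# rectified orthoviews at 0.5 mm/px: column->-y, row->-x
def ortho(x0,x1,y0,y1,z,s=.0005):
    H=int((x1-x0)/s);W=int((y1-y0)/s)
    X,Y=np.meshgrid(x1-np.arange(H)*s,y1-np.arange(W)*s,indexing='ij')
    p=np.stack([X,Y,np.full_like(X,z)],-1)-T[:3,3]; p=p@T[:3,:3]
    u=c['cx']+f*p[...,0]/-p[...,2]; v=c['cy']-f*p[...,1]/-p[...,2]
    return cv2.remap(im,u.astype(np.float32),v.astype(np.float32),cv2.INTER_CUBIC)
a=ortho(.42,.58,-.06,.09,.02); b=ortho(.47,.69,-.29,-.13,.062); d=ortho(.51,.65,-.27,-.15,.08); e=ortho(.55,.61,-.24,-.18,.068,.0002)
def ang(i,frac=.5):
    g=cv2.GaussianBlur(i.mean(2).astype(np.float32),(0,0),3); gx=cv2.Sobel(g,cv2.CV_32F,1,0);gy=cv2.Sobel(g,cv2.CV_32F,0,1)
    m=np.hypot(gx,gy); t=np.degrees(np.arctan2(gy,gx)); t=(t+45)%90-45
    h,ed=np.histogram(t,bins=360,range=(-45,45),weights=m*(m>np.percentile(m,85))); h=np.convolve(h,np.ones(9)/9,'same'); k=h.argmax()
    s=abs(t-ed[k])<4; s&=m>np.percentile(m,85); return -(t[s]*m[s]).sum()/m[s].sum()   # yaw (row down=-x, col right=-y)
for n,i in zip('cover case collar slot'.split(),(a,b,d,e)): print(n,ang(i))
o=np.zeros((600,800,3),np.uint8)
for (i,y,x) in ((a,0,0),(d,0,310),(e,0,560)): 
    i=i[:,:240] if x==560 else i; o[y:y+i.shape[0],x:x+i.shape[1]]=i
o[320:320+b.shape[1],0:b.shape[0]]=np.transpose(b,(1,0,2))[:280] if b.shape[1]>280 else np.transpose(b,(1,0,2))
o[330:600,560:800]=0
cv2.imwrite('pics/ortho.png',o)
E
```

```text
cover 7.891304
case -0.48629895
collar 0.84427536
slot 2.687613
```

View pics/ortho.png

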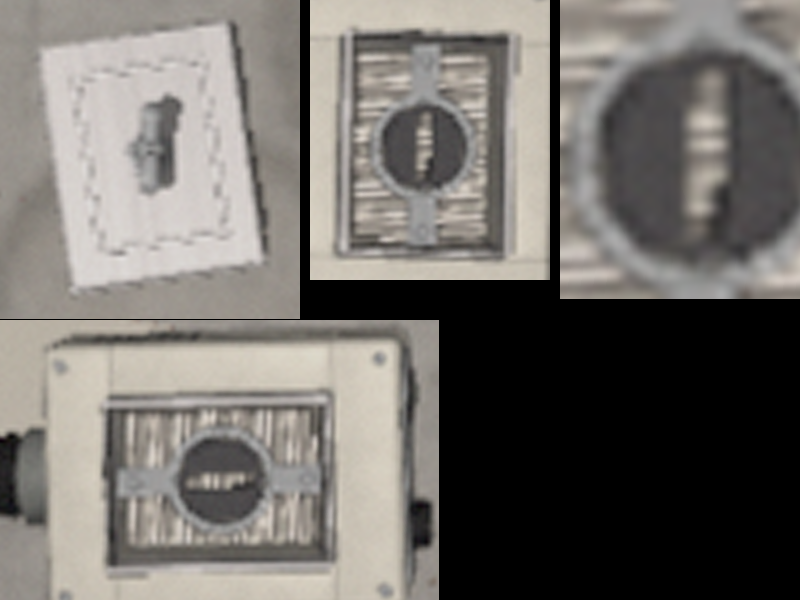

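The rectified view shows the slot from about (708,75) to (705,240), yaw about -2.5°. The case and collar edges are near -1.3° and the cover near +8.2°. I'll carry the cover over with a turn of -9.5°.

```bash

python3 -m crank '{"steps":[[[0.1,-0.3,0],[0,0,-0.1]],[[0.25,-0.74,0],[0,0,-0.2]],[[0.25,-0.74,0],[0,0,-0.2]],[[0.25,-0.74,0],[0,0,-0.2]],[[0.25,-0.74,0],[0,0,-0.2]],[[0.25,-0.74,0],[0,0,-0.2]],[[0.25,-0.74,0],[0,0,-0.2]],[[0.25,-0.74,0],[0,0,-0.2]],[[0.25,-0.74,0],[0,0,-0.1]],[[0.25,-0.74,0],[0,0,-0.1]]]}'
python3 -m crank '{"steps":[[[0.25,-0.74,0],[0,0,-0.1]],[[0.25,-0.74,0],[0,0,-0.1]],[[0.15,-0.45,0],[0,0,-0.1]],[[0.05,-0.1,0],[0,0,-0.1]],[[0,0,0],[0,0,0]],[[0,0,0],[0,0,0]],[[0,0,0],[0,0,0]]]}'
python3 - <<'E'
from h import *
for _ in range(4):
    s=monitor.read_state(); print(s['ee_pos'],s['ft_force'],s['torque'])
    c=cap('side')
q=s['eef_rot'];print(2*np.degrees(np.arctan2(q[1],q[0])))
c=cap('side');cv2.imwrite('pics/s2.png',cv2.resize(c['pixels'][130:280,270:470],None,fx=4,fy=4,interpolation=cv2.INTER_CUBIC))
E
```

```text
time: 6.5
ee_pos: [0.5612, -0.1626, 0.1562]
eef_rot: [0.095, 0.995, 0.0, -0.0]
ft_force: [0.3, -0.1, -4.7]
width: 0.009
grip_force: 30.0
time: 7.08
ee_pos: [0.5783, -0.2096, 0.1564]
eef_rot: [0.111, 0.994, 0.0, -0.0]
ft_force: [0.5, 0.2, -3.1]
width: 0.0089
grip_force: 30.0
[ 0.57829858 -0.20964449  0.15640846] [ 0.48896202  0.16726336 -3.11597873] [ 0.07838039 -0.13648741 -0.00999213]
[ 0.57829597 -0.20981164  0.15652802] [ 0.04681614  0.5831762  -3.13986467] [ 0.11932488 -0.15588935  0.00757027]
[ 0.57826845 -0.2100227   0.15653481] [-1.07629942  0.11059133 -3.78815342] [ 0.06613613 -0.16505991  0.00797174]
[ 0.57824961 -0.21030369  0.15653806] [-0.80491763  0.14784158 -2.49743237] [ 0.14605708 -0.15024277 -0.01548879]
167.2606346434318
```

View pics/s2.png

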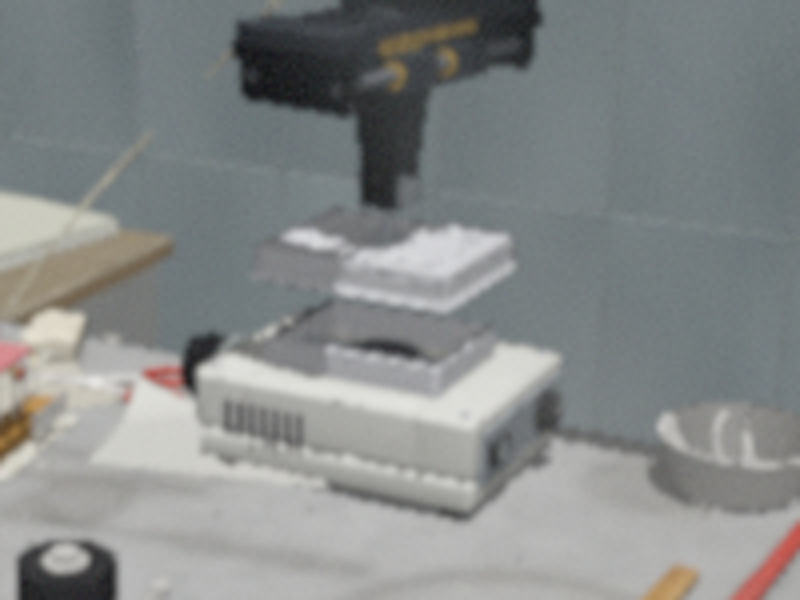

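The side view shows the cover level and squarely above the collar: cover corner at (430,300), collar corner at (440,385). I'll lower gently.

```bash

python3 -m crank '{"steps":[[[0,0.03,-0.3],[0,0,0.15]],[[0,0,-0.4],[0,0,0]],[[0,0,-0.4],[0,0,0]],[[0,0,-0.2],[0,0,0]],[[0,0,0],[0,0,0]],[[0,0,0],[0,0,0]]]}'
python3 -m crank '{"steps":[[[0,0,-0.08],[0,0,0]],[[0,0,-0.08],[0,0,0]],[[0,0,0],[0,0,0]]]}'
python3 -m crank '{"steps":[[[0,0,-0.08],[0,0,0]],[[0,0,-0.08],[0,0,0]],[[0,0,0],[0,0,0]]]}'
python3 - <<'E'
from h import *
for _ in range(4):
    s=monitor.read_state(); print(s['ee_pos'],s['ft_force'],s['torque']); c=cap('side')
q=s['eef_rot'];print(2*np.degrees(np.arctan2(q[1],q[0])),q)
E
```

```text
time: 7.83
ee_pos: [0.5779, -0.2104, 0.1232]
eef_rot: [0.105, 0.994, 0.0, -0.001]
ft_force: [-0.0, -0.5, -3.4]
width: 0.0088
grip_force: 30.0
time: 8.08
ee_pos: [0.5782, -0.2104, 0.1197]
eef_rot: [0.105, 0.994, 0.0, 0.0]
ft_force: [-0.1, 0.4, -3.9]
width: 0.0092
grip_force: 30.0
time: 8.33
ee_pos: [0.5786, -0.2108, 0.1162]
eef_rot: [0.105, 0.994, -0.0, 0.0]
ft_force: [-0.7, -0.8, 2.2]
width: 0.0084
grip_force: 30.0
[ 0.57856659 -0.2107509   0.11622336] [-0.7349234  -0.84179897  2.21001579] [ 0.06234608  0.10404377 -0.00023959]
[ 0.57854882 -0.21071995  0.11636297] [-0.80923413 -0.53749069  2.11553331] [ 0.07229041  0.16230128 -0.01172132]
[ 0.57852709 -0.21072839  0.11638824] [-2.07135747 -1.15979912  1.18723251] [0.05596477 0.11895279 0.0111826 ]
[ 0.57853545 -0.21070762  0.11640219] [ 0.08291123 -1.72392515  2.83981771] [-0.00555803  0.08539149  0.00482884]
167.92713092565296 [ 1.05160849e-01  9.94455113e-01 -1.80889526e-04  4.37277242e-04]
```

Contact is on the front (-x) edge: the My change points there and Fx is negative. I'll ease 1.2 mm toward -x and continue.

```bash

python3 -m crank '{"steps":[[[-0.05,0,0.02],[0,0,0]],[[0,0,-0.04],[0,0,0]],[[0,0,-0.06],[0,0,0]],[[0,0,0],[0,0,0]]]}'
python3 - <<'E'
from h import *
S=[]
for _ in range(4):
    s=monitor.read_state(); S.append(np.r_[s['ee_pos'],s['ft_force'],s['torque']]); c=cap('side')
print(np.mean(S,0).round(4))
E
```

```text
time: 8.87
ee_pos: [0.5775, -0.2105, 0.1139]
eef_rot: [0.105, 0.994, 0.0, 0.001]
ft_force: [2.6, -1.0, 2.9]
width: 0.0086
grip_force: 30.0
[ 0.5774 -0.2105  0.114   2.5625 -1.205   3.2902  0.0238 -0.8445 -0.0209]
```

```bash

python3 -m crank '{"steps":[[[0.03,-0.02,0],[0,0,0]],[[0,0,-0.04],[0,0,0]],[[0,0,-0.04],[0,0,0]],[[0,0,-0.04],[0,0,0]],[[0,0,0],[0,0,0]]]}'
cat > f.py <<'E'
from h import *
S=[]
for _ in range(4):
    s=monitor.read_state(); S.append(np.r_[s['ee_pos'],s['ft_force'],s['torque']]); c=cap('side')
q=s['eef_rot'];print(np.mean(S,0).round(4),'tool yaw',2*np.degrees(np.arctan2(q[1],q[0])))
E
python3 f.py
```

```text
time: 9.48
ee_pos: [0.5776, -0.2107, 0.1106]
eef_rot: [0.105, 0.994, 0.0, -0.0]
ft_force: [0.6, -0.5, 4.5]
width: 0.0087
grip_force: 30.0
[ 0.5776 -0.2107  0.1107  0.343   0.1199  4.7052  0.5316 -0.2056 -0.0108] tool yaw 167.94289757029364
```

The stud spring (2.5 N preload) suggests the cover is caught and the stud is partly plunged. I'll measure the cover's tilt and offset against the case with the side depth.

```bash
cat > t.py <<'E'
from h import *
Z=[]
for _ in range(5):
    c=cap('side'); Z.append(c['z_map'])
c['z_map']=np.median(Z,0); P=world(c); z=P[...,2]
def plane(m):
    q=P[m]; A=np.c_[q[:,:2]-[.578,-.21],np.ones(len(q))]
    for _ in range(4):
        k=np.linalg.lstsq(A,q[:,2],rcond=None)[0]; d=q[:,2]-A@k; s=abs(d)<.003; q=q[s];A=A[s]
    return k.round(4),len(q),q
R=lambda q:cv2.minAreaRect((q[:,:2]*1000).astype(np.float32))
near=(abs(P[...,0]-.578)<.1)&(abs(P[...,1]+.21)<.08)
k,n,q=plane(near&(abs(z-.062)<.006)); print('case',k,n,R(q))
near=(abs(P[...,0]-.578)<.075)&(abs(P[...,1]+.21)<.06)
k,n,q=plane(near&(z>.080)&(z<.104)&(abs(P[...,0]-.578)<.055)&(abs(P[...,1]+.21)<.042)); print('plate',k,n,R(q))
np.savez('/tmp/sP.npz',P=P,im=c['pixels'])
E
python3 t.py; python3 - <<'E'
import numpy as np,cv2
d=np.load('/tmp/sP.npz'); cv2.imwrite('pics/s3.png',cv2.resize(d['im'][150:270,310:430],None,fx=5,fy=5,interpolation=cv2.INTER_CUBIC))
E
```

```text
case [ 0.0029 -0.0036  0.0596] 721 ((578.7822265625, -202.5474853515625), (132.65087890625, 177.03245544433594), 88.4574203491211)
plate [0.0026 0.0349 0.0931] 457 ((577.8377685546875, -210.02490234375), (109.02009582519531, 83.77664947509766), 0.20021411776542664)
```

View pics/s3.png

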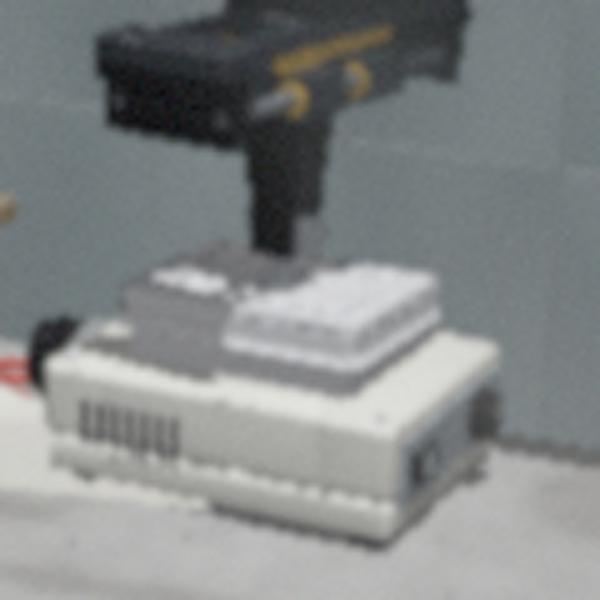

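The cover's +y side is high (tilt 2°, with its edge at about (290,345) riding on the collar), which means it needs to go toward +y. I'll raise it, shift +1.5 mm in y and lower again.

```bash

python3 -m crank '{"steps":[[[0,0,0.2],[0,0,0]],[[0,0.06,0.1],[0,0,0]],[[0,0,0],[0,0,0]],[[0,0,-0.1],[0,0,0]],[[0,0,-0.08],[0,0,0]],[[0,0,-0.06],[0,0,0]],[[0,0,-0.06],[0,0,0]],[[0,0,0],[0,0,0]],[[0,0,0],[0,0,0]]]}'
python3 f.py; python3 t.py
```

```text
time: 10.68
ee_pos: [0.5772, -0.209, 0.11]
eef_rot: [0.105, 0.994, 0.0, -0.001]
ft_force: [-0.2, 3.1, -3.6]
width: 0.0088
grip_force: 30.0
[ 0.5773 -0.209   0.1102 -0.6251  3.0935 -4.4292  0.7237  0.0103  0.0187] tool yaw 167.95747075837832
case [ 0.003  -0.0045  0.0596] 709 ((579.4986572265625, -202.16421508789062), (130.39878845214844, 178.3082275390625), 89.32079315185547)
plate [-0.0012  0.004   0.0867] 512 ((578.0084838867188, -210.17266845703125), (109.9575424194336, 83.48269653320312), 0.07488609850406647)
```

It has dropped over the collar, level and consistent in height, with a light side load of Fy +3 N. I'll ease +0.5 mm in y and lower to seat it.

```bash

python3 -m crank '{"steps":[[[0,0.02,-0.04],[0,0,0]],[[0,0,-0.06],[0,0,0]],[[0,0,-0.06],[0,0,0]],[[0,0,-0.04],[0,0,0]],[[0,0,0],[0,0,0]],[[0,0,0],[0,0,0]]]}'
python3 f.py; python3 t.py
```

```text
time: 11.63
ee_pos: [0.578, -0.209, 0.1059]
eef_rot: [0.105, 0.994, 0.0, 0.0]
ft_force: [1.7, 2.4, -3.3]
width: 0.009
grip_force: 30.0
[ 0.5779 -0.209   0.1059  1.0177  1.909  -4.0152  0.684  -0.4306  0.0336] tool yaw 167.93777811908024
case [ 0.0026 -0.0041  0.0595] 622 ((579.4642944335938, -202.46298217773438), (131.80084228515625, 177.7523651123047), 88.6836166381836)
plate [0.0026 0.0066 0.082 ] 511 ((578.0745849609375, -210.02322387695312), (109.57469940185547, 82.97563934326172), 0.09441517293453217)
```

```bash

python3 -m crank '{"steps":[[[0,0.015,-0.06],[0,0,0]],[[0,0,0],[0,0,0]],[[0,0,0],[0,0,0]]]}'
python3 f.py
python3 -m crank '{"steps":[[[0,0,0],[0,0,0.4]],[[0,0,0],[0,0,0.4]],[[0,0,0],[0,0,0.4]],[[0,0,0],[0,0,0.4]],[[0,0,0],[0,0,0.35]],[[0,0,0],[0,0,0]],[[0,0,0],[0,0,0]]]}'
python3 f.py; python3 t.py
```

```text
time: 12.33
ee_pos: [0.5779, -0.2089, 0.1048]
eef_rot: [0.105, 0.994, -0.0, 0.0]
ft_force: [-0.9, 1.2, 2.4]
width: 0.0092
grip_force: 30.0
[ 0.5778 -0.2089  0.1047 -0.7926  1.2323  2.0469  0.3598  0.0434  0.0043] tool yaw 167.9283847761904
time: 13.12
ee_pos: [0.5778, -0.209, 0.1045]
eef_rot: [0.021, 1.0, -0.0, 0.0]
ft_force: [-0.5, -0.6, 2.7]
width: 0.0085
grip_force: 30.0
[ 0.5778 -0.209   0.1045 -0.3868 -0.5843  2.1772 -0.0293 -0.0637  0.0281] tool yaw 177.62359223256718
case [ 0.0021 -0.0039  0.0595] 609 ((580.0700073242188, -201.93653869628906), (130.82083129882812, 178.92901611328125), 89.77043151855469)
plate [0.0004 0.0029 0.0817] 518 ((577.913330078125, -209.96609497070312), (83.90232849121094, 109.63031005859375), 89.80602264404297)
```

The cover is seated flat: the plate sits at case +22 mm, level, and the spring preload shows. The wing is now at -2.4°. I'll press in small steps, feeling for the slot.

```bash

python3 -m crank '{"steps":[[[0,0,-0.04],[0,0,0]],[[0,0,0],[0,0,0]],[[0,0,0],[0,0,0]]]}'
python3 -m crank '{"steps":[[[0,0,-0.04],[0,0,0]],[[0,0,0],[0,0,0]],[[0,0,0],[0,0,0]]]}'
python3 -m crank '{"steps":[[[0,0,-0.04],[0,0,0]],[[0,0,0],[0,0,0]],[[0,0,0],[0,0,0]]]}'
python3 f.py
```

```text
time: 13.82
ee_pos: [0.5778, -0.2089, 0.1034]
eef_rot: [0.02, 1.0, -0.0, 0.0]
ft_force: [0.5, -3.7, 3.2]
width: 0.0087
grip_force: 30.0
time: 14.07
ee_pos: [0.5778, -0.2089, 0.1024]
eef_rot: [0.02, 1.0, -0.0, 0.0]
ft_force: [0.7, -3.0, 3.4]
width: 0.0086
grip_force: 30.0
time: 14.32
ee_pos: [0.5778, -0.2088, 0.1014]
eef_rot: [0.02, 1.0, -0.0, 0.0]
ft_force: [0.1, -4.5, 4.1]
width: 0.0088
grip_force: 30.0
[ 0.5778 -0.2088  0.1014  0.3278 -4.3925  3.8909 -0.8844 -0.2015 -0.0145] tool yaw 177.67878695576036
```

Past 3–4 mm with only spring force, so the pin is in the slot. There is a side load of Fy -4 N, so I'll ease toward -y and continue down.

```bash

python3 -m crank '{"steps":[[[0,-0.02,-0.06],[0,0,0]],[[0,0,-0.06],[0,0,0]],[[0,0,0],[0,0,0]],[[0,0,0],[0,0,0]]]}'
python3 f.py
python3 -m crank '{"steps":[[[0,0,-0.06],[0,0,0]],[[0,0,-0.06],[0,0,0]],[[0,0,-0.06],[0,0,0]],[[0,0,0],[0,0,0]],[[0,0,0],[0,0,0]]]}'
python3 f.py
python3 -m crank '{"steps":[[[0,0,-0.06],[0,0,0]],[[0,0,0],[0,0,0]],[[0,0,0],[0,0,0]]]}'
python3 f.py
```

```text
time: 14.85
ee_pos: [0.5778, -0.2088, 0.0983]
eef_rot: [0.02, 1.0, 0.0, 0.0]
ft_force: [-0.9, -2.6, 4.6]
width: 0.009
grip_force: 30.0
[ 0.5778 -0.2087  0.0983 -0.2777 -2.7175  5.3044 -0.4932 -0.0705  0.0248] tool yaw 177.70502535811593
time: 15.47
ee_pos: [0.5778, -0.2088, 0.094]
eef_rot: [0.02, 1.0, 0.0, 0.0]
ft_force: [-0.9, -2.6, 8.1]
width: 0.0089
grip_force: 30.0
[ 5.7780e-01 -2.0880e-01  9.4000e-02 -1.0017e+00 -2.1830e+00  7.2984e+00
 -4.6240e-01  1.4130e-01 -4.0000e-03] tool yaw 177.70616311692706
time: 15.92
ee_pos: [0.5778, -0.2088, 0.0926]
eef_rot: [0.02, 1.0, 0.0, 0.0]
ft_force: [-0.8, -1.9, 8.2]
width: 0.0085
grip_force: 30.0
[ 5.7780e-01 -2.0880e-01  9.2600e-02 -1.0406e+00 -2.2386e+00  7.8748e+00
 -4.8360e-01  1.6540e-01 -3.7000e-03] tool yaw 177.7025632437536
```

```bash

python3 -m crank '{"steps":[[[0,-0.02,-0.05],[0,0,0]],[[0,0,-0.04],[0,0,0]],[[0,0,0],[0,0,0]],[[0,0,0],[0,0,0]]]}'
python3 f.py
python3 -m crank '{"steps":[[[0,0,0],[0,0,-0.5]],[[0,0,0],[0,0,-0.5]],[[0,0,0],[0,0,-0.5]],[[0,0,0],[0,0,-0.5]],[[0,0,0],[0,0,0]],[[0,0,0],[0,0,0]]]}'
python3 f.py
```

```text
time: 16.45
ee_pos: [0.5778, -0.2088, 0.0904]
eef_rot: [0.02, 1.0, 0.0, 0.0]
ft_force: [-2.4, -0.8, 9.0]
width: 0.0088
grip_force: 30.0
[ 0.5778 -0.2088  0.0904 -2.0515 -1.2184  8.9114 -0.1491  0.3683  0.0176] tool yaw 177.7199069593517
time: 17.15
ee_pos: [0.5779, -0.2087, 0.0905]
eef_rot: [0.107, 0.994, 0.0, -0.0]
ft_force: [-2.6, 0.5, 8.8]
width: 0.0087
grip_force: 30.0
[ 0.5779 -0.2087  0.0905 -2.1867 -0.0341  8.6673 -0.0588  0.3594 -0.0492] tool yaw 167.721202522864
```

```bash

python3 -m crank '{"steps":[[[-0.02,0,0],[0,0,-0.5]],[[0,0,0],[0,0,-0.5]],[[0,0,0],[0,0,-0.5]],[[0,0,0],[0,0,-0.5]],[[0,0,0],[0,0,0]],[[0,0,0],[0,0,0]]]}'
python3 f.py; python3 t.py
```

```text
time: 17.85
ee_pos: [0.5779, -0.2085, 0.0907]
eef_rot: [0.193, 0.981, 0.0, 0.0]
ft_force: [-0.6, -0.0, 9.3]
width: 0.0088
grip_force: 30.0
[ 0.5779 -0.2085  0.0907 -0.3848 -0.1279  9.172  -0.0271  0.014  -0.0651] tool yaw 157.73313912372572
case [ 0.0021 -0.0046  0.0595] 607 ((579.8604736328125, -201.2912139892578), (179.245849609375, 131.5509033203125), 0.8442680835723877)
plate [-0.0006  0.0142  0.0819] 291 ((577.9920043945312, -211.51300048828125), (110.00751495361328, 80.41255950927734), 0.3782995939254761)
```

Free turning at 20° past the slot with 0.06 N m, so the pin is below the lip. I'll carry on.

```bash

python3 -m crank '{"steps":[[[0,0,-0.01],[0,0,-0.5]],[[0,0,0],[0,0,-0.5]],[[0,0,0],[0,0,-0.5]],[[0,0,0],[0,0,-0.5]],[[0,0,0],[0,0,-0.5]],[[0,0,0],[0,0,-0.5]],[[0,0,0],[0,0,-0.5]],[[0,0,0],[0,0,-0.5]],[[0,0,0],[0,0,0]]]}'
python3 f.py
python3 -m crank '{"steps":[[[0,0,0],[0,0,-0.5]],[[0,0,0],[0,0,-0.5]],[[0,0,0],[0,0,-0.5]],[[0,0,0],[0,0,-0.5]],[[0,0,0],[0,0,-0.5]],[[0,0,0],[0,0,-0.5]],[[0,0,0],[0,0,-0.5]],[[0,0,0],[0,0,-0.5]],[[0,0,0],[0,0,0]]]}'
python3 f.py
```

```text
time: 19.05
ee_pos: [0.578, -0.2083, 0.0905]
eef_rot: [0.362, 0.932, 0.001, 0.0]
ft_force: [-0.9, 0.2, 9.4]
width: 0.0091
grip_force: 30.0
[ 0.578  -0.2083  0.0905 -0.3504  0.2534  8.767   0.0811 -0.1014 -0.0404] tool yaw 137.7419235943244
time: 20.0
ee_pos: [0.5782, -0.2082, 0.0906]
eef_rot: [0.518, 0.855, 0.001, 0.0]
ft_force: [0.8, 0.6, 8.8]
width: 0.009
grip_force: 30.0
[ 0.5782 -0.2082  0.0906 -0.0328  0.3965  8.9774  0.1269 -0.1993 -0.038 ] tool yaw 117.75207150352502
```

```bash

python3 -m crank '{"steps":[[[-0.01,-0.01,0],[0,0,-0.5]],[[0,0,0],[0,0,-0.5]],[[0,0,0],[0,0,-0.5]],[[0,0,0],[0,0,-0.5]],[[0,0,0],[0,0,-0.5]],[[0,0,0],[0,0,-0.5]],[[0,0,0],[0,0,-0.5]],[[0,0,0],[0,0,-0.5]],[[0,0,0],[0,0,-0.5]],[[0,0,0],[0,0,-0.5]]]}'
python3 f.py
python3 -m crank '{"steps":[[[0,0,0],[0,0,-0.4]],[[0,0,0],[0,0,-0.4]],[[0,0,0],[0,0,-0.2]],[[0,0,0],[0,0,0]],[[0,0,0],[0,0,0]]]}'
python3 f.py
```

```text
time: 21.03
ee_pos: [0.5785, -0.2081, 0.0907]
eef_rot: [0.691, 0.723, 0.001, 0.001]
ft_force: [2.9, 2.0, 9.0]
width: 0.0086
grip_force: 30.0
[ 0.5785 -0.2081  0.0907  2.1167  1.4971  9.2007  0.2636 -0.5558 -0.022 ] tool yaw 92.74864186116736
time: 21.65
ee_pos: [0.5786, -0.2081, 0.0908]
eef_rot: [0.721, 0.693, 0.002, 0.001]
ft_force: [1.2, 0.9, 9.4]
width: 0.0087
grip_force: 30.0
[ 0.5786 -0.2081  0.0908  1.9923  1.1945  9.0832  0.2658 -0.5918 -0.0393] tool yaw 87.77367292188708
```

```bash

for k in 1; do python3 -m crank '{"steps":[[[-0.02,-0.01,0],[0,0,-0.3]],[[0,0,0],[0,0,-0.3]],[[0,0,0],[0,0,-0.2]],[[0,0,0],[0,0,0]]]}' >/dev/null; done; python3 f.py
python3 -m crank '{"steps":[[[0,0,0],[0,0,-0.3]],[[0,0,0],[0,0,0]],[[0,0,0],[0,0,0]]]}' >/dev/null; python3 f.py
python3 -m crank '{"steps":[[[0,0,0],[0,0,-0.3]],[[0,0,0],[0,0,0]],[[0,0,0],[0,0,0]]]}' >/dev/null; python3 f.py
python3 -m crank '{"steps":[[[0,0,0],[0,0,-0.3]],[[0,0,0],[0,0,0]],[[0,0,0],[0,0,0]]]}' >/dev/null; python3 f.py
```

```text
[ 0.5786 -0.2081  0.0909  4.0475  2.3652  8.4093  0.3613 -0.9571  0.0092] tool yaw 83.7902205688278
[ 0.5786 -0.2081  0.091   3.8875  1.708   9.0646  0.3788 -0.9657 -0.0163] tool yaw 82.28769622939335
[ 5.7860e-01 -2.0810e-01  9.1000e-02  4.1263e+00  1.1892e+00  8.4373e+00
  3.5570e-01 -1.0111e+00 -2.2000e-03] tool yaw 80.78829525187204
[ 5.7860e-01 -2.0820e-01  9.1000e-02  3.9801e+00  1.4376e+00  9.0162e+00
  3.9670e-01 -9.9590e-01  4.4000e-03] tool yaw 79.29161002282797
```

```bash

python3 -m crank '{"steps":[[[0.04,0.02,-0.02],[0,0,-0.2]],[[0,0,0],[0,0,0]],[[0,0,0],[0,0,0]]]}' >/dev/null; python3 f.py
python3 -m crank '{"steps":[[[0,0,0],[0,0,-0.25]],[[0,0,0],[0,0,0]],[[0,0,0],[0,0,0]]]}' >/dev/null; python3 f.py
python3 -m crank '{"steps":[[[0,0,0],[0,0,-0.25]],[[0,0,0],[0,0,0]],[[0,0,0],[0,0,0]]]}' >/dev/null; python3 f.py
```

```text
[ 0.5788 -0.2081  0.0902  0.7172  0.7226  9.4717  0.1847 -0.31    0.0814] tool yaw 78.26631118966435
[ 0.5788 -0.2081  0.0902  0.3376  0.9913  9.8477  0.1493 -0.3296  0.0693] tool yaw 77.01872787878607
[ 0.5789 -0.2081  0.0902  1.5542  0.4184  9.4198  0.1141 -0.4391  0.0828] tool yaw 75.76832942494107
```

```bash

python3 -m crank '{"steps":[[[0,0,0],[0,0,-0.25]],[[0,0,0],[0,0,0]],[[0,0,0],[0,0,0]]]}' >/dev/null; python3 f.py
python3 -m crank '{"steps":[[[0,0,0],[0,0,-0.25]],[[0,0,0],[0,0,0]],[[0,0,0],[0,0,0]]]}' >/dev/null; python3 f.py; python3 -c "
from h import *; s=monitor.read_state(); print(s['width'],s['joint_positions'],s['time'])"
```

```text
[ 0.579  -0.2082  0.0902  2.0617  0.422   9.2242  0.0556 -0.5975  0.1465] tool yaw 74.52473535178417
[ 0.579  -0.2082  0.0903  2.9831  0.614   8.7726  0.0655 -0.6511  0.2767] tool yaw 73.28628189902541
0.008734697253331957 [ 0.46142116  0.42344067 -0.23863203  1.63238963  0.10761939  1.09606417
 -0.09767783] 25.9833
```

The stop is reached: 0.28 N m at about 74°, so the notch centre is near 85°. I'll back off 11.5°, let the fastener rise gently, and check.

```bash

python3 -m crank '{"steps":[[[-0.02,0,0],[0,0,0.5]],[[0,0,0],[0,0,0.6]],[[0,0,0],[0,0,0.6]],[[0,0,0],[0,0,0.6]],[[0,0,0],[0,0,0]],[[0,0,0],[0,0,0]]]}' >/dev/null; python3 f.py
python3 -m crank '{"steps":[[[0,0,0.04],[0,0,0]],[[0,0,0.04],[0,0,0]],[[0,0,0],[0,0,0]],[[0,0,0],[0,0,0]]]}' >/dev/null; python3 f.py
python3 -m crank '{"steps":[[[0,0,0.04],[0,0,0]],[[0,0,0.02],[0,0,0]],[[0,0,0],[0,0,0]],[[0,0,0],[0,0,0]]]}' >/dev/null; python3 f.py
```

```text
[ 0.5788 -0.2081  0.0904  2.9627  0.4833  8.7749  0.1052 -0.7711  0.0389] tool yaw 84.76762167951357
[ 0.5788 -0.2081  0.0924  3.0174  0.2928  9.0454  0.1126 -0.7916  0.0687] tool yaw 84.76875379903287
[ 0.5788 -0.2081  0.0938  3.7247  0.2944  7.8799  0.0463 -0.9257  0.0434] tool yaw 84.77193763121386
```

At plunge 11.7 mm the spring force still shows, so the pin has risen past the lip into the notch. I'll let it rise a little more, then release and retreat straight up.

```bash

python3 -m crank '{"steps":[[[0.04,0,0.04],[0,0,0]],[[0,0,0.02],[0,0,0]],[[0,0,0],[0,0,0]],[[0,0,0],[0,0,0]]]}' >/dev/null; python3 f.py
python3 -m crank '{"steps":[[[0,0,0],[0,0,0]],[[0,0,0],[0,0,0]],[[0,0,0],[0,0,0]],[[0,0,0],[0,0,0]],[[0,0,0],[0,0,0]],[[0,0,0],[0,0,0]]]}' 40
python3 -m crank '{"steps":[[[0,0,0.3],[0,0,0]],[[0,0,0.6],[0,0,0]],[[0,0,0.8],[0,0,0]],[[0,0,0.8],[0,0,0]],[[0,0,0.8],[0,0,0]],[[0,0,0.6],[0,0,0]],[[0,0,0.6],[0,0,0]],[[0,0,0.3],[0,0,0]],[[0,0,0],[0,0,0]],[[0,0,0],[0,0,0]]]}'
python3 t.py; python3 - <<'E'
import numpy as np,cv2
d=np.load('/tmp/sP.npz'); P=d['P']; cv2.imwrite('pics/s4.png',cv2.resize(d['im'][150:270,310:430],None,fx=5,fy=5,interpolation=cv2.INTER_CUBIC))
m=(abs(P[...,0]-.578)<.03)&(abs(P[...,1]+.209)<.03)&(P[...,2]>.09)&(P[...,2]<.14)
q=P[m]; t=q[q[:,2]>np.percentile(q[:,2],90)-.006]; w,v=np.linalg.eigh(np.cov(t[:,:2].T)); print(len(q),np.percentile(q[:,2],[50,90,97]),t.mean(0),np.degrees(np.arctan2(v[1,1],v[0,1])))
E
```

```text
[ 0.5789 -0.2081  0.0948  1.2785  0.3082  6.9869  0.0735 -0.3425  0.0411] tool yaw 84.75869875865526
time: 28.78
ee_pos: [0.5778, -0.2094, 0.0941]
eef_rot: [0.739, 0.674, -0.0, -0.0]
ft_force: [-0.0, 0.6, 0.2]
width: 0.0374
grip_force: 0.0
time: 29.62
ee_pos: [0.578, -0.2095, 0.2142]
eef_rot: [0.739, 0.674, 0.0, 0.0]
ft_force: [-0.3, 1.1, -0.3]
width: 0.0397
grip_force: 0.0
case [ 0.002  -0.0027  0.0595] 607 ((579.5616455078125, -203.15744018554688), (132.3113555908203, 177.72732543945312), 88.81294250488281)
plate [0.0008 0.0028 0.0817] 492 ((577.8296508789062, -209.90042114257812), (109.64642333984375, 83.13910675048828), 0.17441578209400177)
97 [0.10390315 0.11033818 0.11057698] [ 0.57780087 -0.20236217  0.108243  ] 82.55784224885933
```

View pics/s4.png

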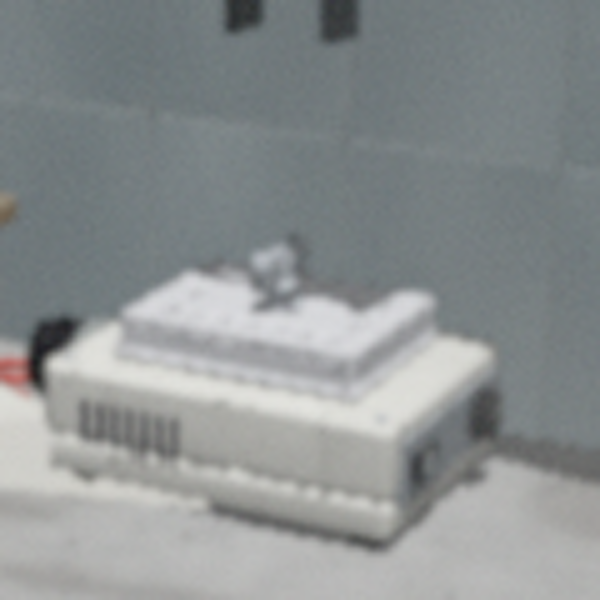

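The cover sits flat and square. The wing at (278,270) stands crosswise with its top at about 0.113 m, against 0.1135 m expected when locked and 0.1105 m if still under the lip. I'll hand it in.

```bash
python3 -c "
from bench import ticket; print(ticket.close_job())"
```

```text
the job is handed in; nothing more can be done
None
```

The cover is seated square on the collar with its fastener pressed through, turned to its stop and sprung back into the locked detent; the job is handed in at about 30 s, the highest measured tool force was about 10 N, and nothing else on the bench was touched.

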